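# Open the touch-latch stylus cabinet

### The job

Open the wider of the two small stylus cabinets on the bench: press its handleless door in near the free edge so that the touch catch lets go and the door springs ajar, then with the fingertips push the door from behind until it stands wide open, about square to the cabinet or further. Do not open the narrow cabinet, and leave the loose things on and around the cabinets standing where they are.

Things in the scene. Friction and masses are not known exactly. Their poses are not given: they have to be found in the camera images.
- wide_cabinet: the wider of two small grey bench cabinets, 200 mm wide (its y), 150 deep (its x), 120 high, fixed to the bench; origin: centre of its underside. Its handleless white door is on its own -x side (facing the robot): shut, the door's outer face is 97 mm and its inner face 85 mm in front of the origin, a 10 mm gap from the body
- wide_door (a joint): angle of the wide door, rad: 0 shut and held by the catch, grows as it swings out, stop at 1.75. Pressed in slowly by 5 to 6 mm near the free edge (past -0.03; about 4 N, inward stop at -0.047, 7.5 mm) the catch frees it; as the finger backs away it springs out by itself to about 0.45, past which it moves freely with light friction and stays where left. Once freed, the catch does not hold it again
- wide_press (a point): place to press, on the outer face of the wide door and moving with it: 25 mm in from the free edge, 165 mm from the hinge, 90 mm above the bench. The door is 190 mm wide, 12 thick, heights 5 to 115. From its inner face a catch arm sticks out 31 mm, 147 to 159 mm from the hinge, heights 27 to 37: behind the door keep fingers above 50 mm
- wide_hinge (a point): upright hinge axis of the wide door, at the cabinet's own +y end (left as the robot sees it), in the plane of the door's inner face, 90 mm above the bench; the free edge is at the -y end
- narrow_cabinet: the narrower of two small grey bench cabinets, 130 mm wide (its y), 150 deep (its x), 120 high, fixed to the bench; origin: centre of its underside. Its handleless white door is on its own -x side (facing the robot): shut, the door's outer face is 97 mm and its inner face 85 mm in front of the origin, a 10 mm gap from the body; door 120 mm wide, hinged at its +y end
- narrow_door (a joint): angle of the narrow door, rad: 0 shut, grows as it swings out. It has the same kind of touch catch and is to stay shut
- ring_gauge: loose steel ring, 60 mm across, 18 mm high, lying on top of the narrow cabinet; origin: centre of its underside
- ref_sphere: loose white reference ball (25 mm) on a dark steel stem and round foot (46 mm), 77 mm high, standing on the bench in front of the narrow cabinet; origin: centre of its underside
- stylus_jar: loose white jar with black cap, 50 mm across, 70 mm high, on the bench on the robot's right; origin: centre of its underside
- clamp_post: loose upright steel post, 25 mm thick on a 40 mm foot, 85 mm high, on the bench on the robot's left; origin: centre of its underside
Not all that is in view belongs to the job. What is shaped like the narrow_cabinet but black or yellow is not meant.

How it is judged:
By the outcome, as a careful person would: the job done as asked, in the order asked, and still so for the second after the job is handed in, with the robot touching nothing.
It also fails if it takes over 51 s, if anything falls off the work surface, if the arm or the gripper's body presses on something with over 40 N, if the wrist force passes 120 N, or if a joint passes its speed limit or range.

### The arm

A 7-joint arm with a two-finger parallel gripper is mounted at the origin on the work surface. World frame = base frame: x ahead of the robot, y to its left, z up, the work surface at z = 0. Lengths are in m, angles in rad, forces in N, time in s.
With the tool pointing down it reaches from about 0.425 to 0.925 m from the base axis. Payload 6.8 kg.
Tool frame: the origin (TCP) lies at the very end of the fingers, on their centre line; the grasp point (between the pads) lies 19 mm behind it; z points along the fingers, y is the line along which they close (so a half turn about z gives the same grasp; the last joint's range is limited). The gripper opens to 85 mm and grips with 20 to 120 N. Pads are 22 mm wide; open, the fingers measure 114 mm over their backs; the gripper's body (76 mm by 85 mm) begins 54 mm behind the grasp point. The pads swing forward as they close: fully open they stand 13 mm farther back than shut.
Start: joints at [-1.419, 0.477, 0.022, 1.555, -0.011, 1.109, -0.083], TCP at [0.173, 0.652, 0.231] pointing down, gripper open.
Joint ranges: [-2.96, 2.96], [-0.34, 2.1], [-1.41, 1.46], [0.24, 2.44], [-1.37, 4.51], [0.17, 1.92], [-2.96, 2.96]. Speed limits (rad/s): [2.39, 2.39, 3.14, 3.14, 3.14, 3.14, 3.14].

### API

Orientations are given as a rotation vector (axis times angle).
In Python, from bench import monitor, optics, r gives the robot as it stands.
- The arm moves only by the shell command python3 -m crank 'ROWS' [OPENING] [FORCE]. ROWS is JSON, a list of rows, each a list of 2 entries, a list of its own where there are three numbers: the shift along the tool's x, y, z in cm, then the turn, a rotation vector about the tool's x, y, z in rad. A call has 1 to 5 rows; each row shifts and turns the commanded pose from where the row before left it, along the tool's axes as they then stand; what a row does not reach is not made up. A row lasts 1/10 s, in which the tool goes at most 50 mm and 8.59 degrees, less where a joint would pass 70% of its speed; a pose out of reach is approached as far as the arm can. A call is refused whole if a number of a shift passes 5 or a number of a turn 0.15, either way. A call with a gripper value outside its range is refused whole. OPENING is the finger opening in cm, from 0 to 8.54, set as the call begins (- or left out, the last holds). The fingers move at their own pace and stop on an object; FORCE is the grip in N (left out, the last holds). Time passes only in rows, so rows that do not move let the fingers close. It gives the time, the measured TCP pose, the force, the opening and the grip force at its end, in the units of the state.
- monitor.get_obs(): the state, without advancing time (a new reading comes with each control period).
- optics.grab_frame(name): name is "scene" or "top"; returns (picture, depth): 384x512x3 uint8, red, green, blue; 384x512 float32, m along the optical axis (not along the pixel's ray), 0 where there is no reading.
- optics.camera_model(name): a dict with "vertical_fov" (degrees; the focal length in pixels is half the picture's height over the tangent of half this angle, whatever the lens; pixels are square), "cx", "cy" (the principal point, pixels), "R" (3x3) and "t" (3): a world point X has camera coordinates R X + t. Camera axes: x right, y down, z forward; pixel columns grow to the right and rows downward; lengths in m; the calibration is good to about 2 mm. A picture is of the moment at which its call begins. camera_model takes no time and is no camera call.
- r.hand_in(): hands the job in; it is judged then, once.
The state is a dict: "clock": time; "joints": joint angles; "qvel": joint speeds; "tau": joint torques, N m; "tcp_pos": TCP position; "orientation": TCP orientation; "contact_force": force on the tool from outside, world axes, zero at the start; "moment": the same for the moment, N m; "grip_width": finger opening in m; "gripper_force": force on a finger pad.
Only numpy, scipy, OpenCV 4.12 (cv2) and the standard library are available. Lean on these libraries where they do the work, as an engineer would, in place of code of your own. Each camera call takes 0.05 s, during which the arm holds its last target. There are 200 camera calls.

## Working session

There is one attempt and no reset: what is moved stays moved. The work goes in short steps, Python scripts to look and compute and a shell command to move; the robot and the scene stay as the last step left them, time stands still between calls to the robot, and variables do not carry over. Pictures are saved under pics/ and viewed, at most 10 in all, crops included, and the job is handed in when it is done.

```bash
mkdir -p pics; ls; cat > h.py <<'E'
import numpy as np,cv2
from bench import monitor,optics,r
from scipy.spatial.transform import Rotation as Ro
def cloud(n,d):
    m=optics.camera_model(n);h,w=d.shape
    f=h/2/np.tan(np.radians(m["vertical_fov"])/2)
    u,v=np.meshgrid(np.arange(w),np.arange(h))
    P=np.stack([(u-m["cx"])/f*d,(v-m["cy"])/f*d,d],-1)
    return (P-np.array(m["t"]))@np.array(m["R"])
E
python3 - <<'E'
from h import *
for n in("scene","top"):
    p,d=optics.grab_frame(n);np.savez(n+"0",p=p,d=d)
    cv2.imwrite(f"pics/{n}0.png",cv2.cvtColor(p,cv2.COLOR_RGB2BGR))
    m=optics.camera_model(n);print(n,{k:np.round(v,3).tolist() if not isinstance(v,str) else v for k,v in m.items()},(d>0).mean())
o=monitor.get_obs();print(o)
E
```

```text
pics
scene {'vertical_fov': 53.994, 'cx': 258.407, 'cy': 190.375, 'R': [[-0.983, 0.181, -0.012], [0.149, 0.77, -0.62], [-0.103, -0.612, -0.784]], 't': [0.49, -0.029, 1.18]} 0.9959615071614584
top {'vertical_fov': 43.48, 'cx': 256.396, 'cy': 194.62, 'R': [[0.028, -0.999, 0.016], [-0.986, -0.031, -0.165], [0.165, -0.011, -0.986]], 't': [-0.007, 0.506, 1.681]} 0.9962615966796875
{'clock': 0.1, 'joints': array([-1.41910799,  0.47773914,  0.02236027,  1.55633816, -0.01150187,
        1.10932482, -0.08309826]), 'qvel': array([ 0.00061972, -0.00180767,  0.00034225, -0.00233943, -0.00115159,
       -0.0008701 ,  0.00178483]), 'tau': array([ 4.30375934e-03, -5.97756565e+01,  1.61324020e+00, -2.81952167e+01,
        1.27101608e-02,  5.10278740e-03, -3.18201580e-05]), 'tcp_pos': array([0.17327447, 0.65182603, 0.23041483]), 'orientation': array([-4.06907896e-01, -3.11503865e+00,  2.63682352e-03]), 'contact_force': array([ 0.0658948 , -0.18753624, -0.61671768]), 'moment': array([ 0.0055303 , -0.03718837, -0.00582534]), 'gripper_force': 0.0, 'grip_width': 0.08535497303765552}
```

View pics/scene0.png

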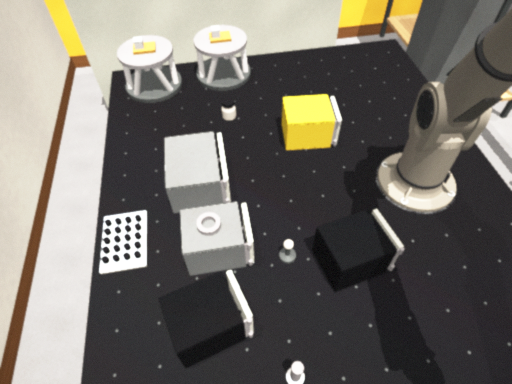

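View pics/top0.png

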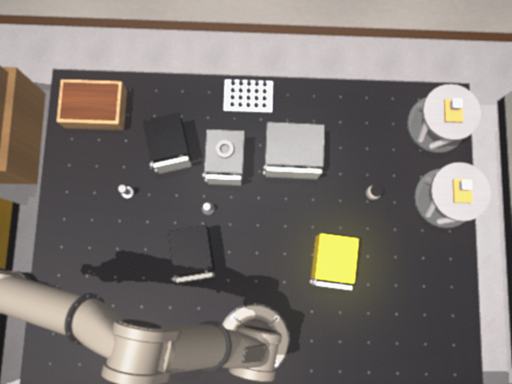

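Wide grey cabinet candidates: top px (295,148) grey, 60 px wide, and (224,155) grey, 39 px wide with the ring on it, which is the narrow one. The black (168,140), (190,250) and yellow (335,260) ones are decoys. Jar (374,192), sphere (208,208), post (126,190). The wide one at (295,148) fits; I'll confirm it in a crop and measure.

```bash
python3 - <<'E'
from h import *
z=np.load("top0.npz");p,d=z["p"],z["d"];X=cloud("top",d)
c=cv2.resize(cv2.cvtColor(p[100:240,130:400],cv2.COLOR_RGB2BGR),None,fx=2.9,fy=2.9,interpolation=cv2.INTER_CUBIC);cv2.imwrite("pics/crop.png",c)
def comp(mask,lab):
    n,L,s,cc=cv2.connectedComponentsWithStats(mask.astype(np.uint8))
    for i in range(1,n):
        if s[i,4]<15: continue
        q=X[L==i]; rc=cv2.minAreaRect((q[:,:2]*1000).astype(np.float32))
        print(lab,cc[i].round(),s[i,4],"z",q[:,2].min().round(3),np.median(q[:,2]).round(3),q[:,2].max().round(3),"rect",np.round(rc[0]),np.round(rc[1]),round(rc[2],1),"x",q[:,0].min().round(3),q[:,0].max().round(3),"y",q[:,1].min().round(3),q[:,1].max().round(3))
reg=np.zeros(d.shape,bool);reg[100:300,100:400]=1
comp(reg&(X[...,2]>.1)&(X[...,2]<.135),"z~.12")
comp(reg&(X[...,2]>.03)&(X[...,2]<.1),"z.03-.1")
comp(reg&(X[...,2]>.135)&(X[...,2]<.15),"ring")
# white doors / grey bodies
g=p.astype(int).min(-1)
comp(reg&(X[...,2]>.1)&(X[...,2]<.135)&(g>200),"white door")
comp(reg&(X[...,2]>.1)&(X[...,2]<.135)&(g<200)&(g>90),"grey")
E
```

```text
z~.12 [165. 139.] 1748 z 0.1 0.119 0.132 rect [679. 333.] [176. 135.] 14.4 x 0.582 0.776 y 0.251 0.413
z~.12 [295. 146.] 2645 z 0.1 0.119 0.132 rect [ 665. -118.] [205. 174.] 88.8 x 0.578 0.754 y -0.22 -0.014
z~.12 [224. 154.] 1623 z 0.1 0.119 0.135 rect [633. 128.] [134. 174.] 89.2 x 0.545 0.72 y 0.06 0.196
z~.12 [190. 252.] 1915 z 0.1 0.119 0.13 rect [289. 226.] [172. 134.] 10.6 x 0.195 0.384 y 0.15 0.303
z~.12 [336. 260.] 1906 z 0.1 0.118 0.132 rect [ 276. -264.] [135. 173.] 83.7 x 0.185 0.366 y -0.339 -0.188
z.03-.1 [111. 113.] 629 z 0.03 0.079 0.091 rect [791. 546.] [104.  77.] 0.2 x 0.739 0.843 y 0.508 0.585
z.03-.1 [176. 159.] 236 z 0.03 0.067 0.1 rect [660. 287.] [104. 210.] 65.1 x 0.579 0.777 y 0.251 0.377
z.03-.1 [291. 174.] 223 z 0.03 0.065 0.1 rect [ 581. -114.] [195.  12.] 86.3 x 0.577 0.593 y -0.212 -0.017
z.03-.1 [223. 181.] 133 z 0.03 0.064 0.1 rect [548. 132.] [128.  11.] 84.5 x 0.545 0.559 y 0.068 0.196
z.03-.1 [124. 189.] 72 z 0.03 0.078 0.094 rect [507. 477.] [25. 23.] 18.4 x 0.495 0.52 y 0.465 0.489
z.03-.1 [375. 191.] 179 z 0.031 0.066 0.076 rect [ 531. -417.] [
[... 1336 characters left out ...]
296. 139.] 1613 z 0.107 0.119 0.132 rect [ 677. -119.] [154. 201.] 0.1 x 0.6 0.754 y -0.22 -0.019
grey [230. 147.] 576 z 0.1 0.119 0.134 rect [641. 126.] [130. 158.] 89.5 x 0.563 0.72 y 0.06 0.192
grey [216. 136.] 17 z 0.112 0.12 0.127 rect [693. 157.] [21. 14.] 29.1 x 0.682 0.705 y 0.149 0.167
grey [224. 147.] 56 z 0.113 0.12 0.133 rect [653. 126.] [27. 33.] 25.3 x 0.638 0.669 y 0.112 0.143
grey [337. 258.] 1692 z 0.1 0.119 0.132 rect [ 279. -263.] [133. 164.] 83.8 x 0.205 0.366 y -0.336 -0.188
grey [201. 274.] 21 z 0.108 0.115 0.123 rect [220. 185.] [ 3. 64.] 10.6 x 0.213 0.225 y 0.153 0.216
grey [176. 279.] 27 z 0.109 0.114 0.122 rect [202. 262.] [32. 16.] 84.8 x 0.195 0.211 y 0.245 0.278
```

View pics/crop.png

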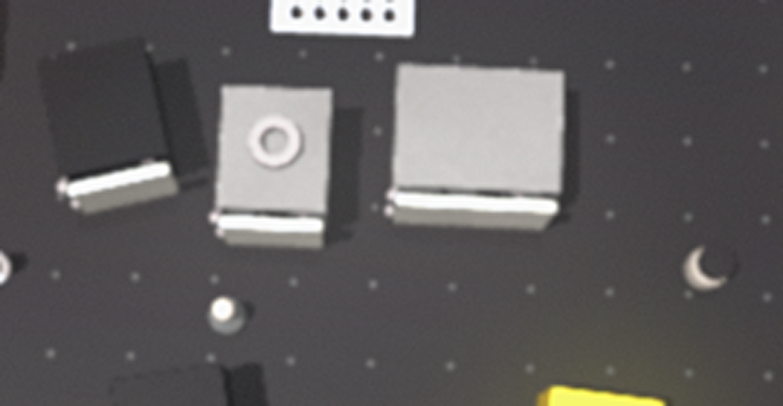

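The crop confirms it: the wide grey cabinet's top is 202 × 150 mm, right of the ring-carrying narrow one. Its door edge runs from crop px (390,205) to (555,210).

```bash
python3 - <<'E'
from h import *
for n in("top","scene"):
    z=np.load(n+"0.npz");X=cloud(n,z["d"]);p=z["p"]
    b=(X[...,0]>.57)&(X[...,0]<.77)&(X[...,1]>-.24)&(X[...,1]<0)&(X[...,2]>.116)&(X[...,2]<.124)
    f=(X[...,0]>.57)&(X[...,0]<.600)&(X[...,1]>-.205)&(X[...,1]<-.025)&(X[...,2]>.03)&(X[...,2]<.10)
    q=X[b&(X[...,0]>.61)];print(n,"top face",b.sum(),np.percentile(q,[1,50,99],axis=0).round(4).tolist())
    if f.sum()>20:
        q=X[f];print(" face x=a*y+b",np.polyfit(q[:,1],q[:,0],1).round(4),np.median(q[:,0]).round(4),f.sum())
    # back edge of the top
    B=X[b&(X[...,0]>.70)];ys=np.linspace(-.21,-.03,10);e=[B[abs(B[:,1]-y)<.01][:,0].max() for y in ys];print(" back edge slope",np.polyfit(ys,e,1).round(3))
E
python3 -m crank '[[[0,0,0],[0,0,-0.13]],[[0,0,0],[0,0,-0.13]]]' 0
```

```text
top top face 1727 [[0.6114, -0.2174, 0.1161], [0.6795, -0.1169, 0.1198], [0.7504, -0.0213, 0.1238]]
 face x=a*y+b [0.0155 0.5823] 0.5805 208
 back edge slope [0.022 0.753]
scene top face 2620 [[0.6116, -0.2161, 0.1162], [0.6805, -0.1089, 0.1192], [0.7482, -0.0199, 0.1224]]
 face x=a*y+b [-0.0536  0.5849] 0.5902 36
 back edge slope [0.022 0.751]
clock: 0.3
tcp_pos: [0.1732, 0.652, 0.2307]
orientation: [0.009, -3.142, 0.002]
contact_force: [0.4, 0.1, 0.1]
grip_width: 0.0589
gripper_force: 0.0
```

```bash
python3 -m crank '[[[-2.8,-4,0],[0,0,0]],[[-2.8,-4,0],[0,0,0]],[[-2.8,-4,0],[0,0,0]],[[-2.8,-4,0],[0,0,0]],[[-2.8,-4,0],[0,0,0]]]' 0|head -5
python3 -m crank '[[[-2.8,-4,0],[0,0,0]],[[-2.8,-4,0],[0,0,0]],[[-2.8,-4,0],[0,0,0]],[[-2.8,-4,0],[0,0,0]],[[0,0,0],[0,0,0]]]' 0
```

```text
clock: 0.8
tcp_pos: [0.3142, 0.4503, 0.231]
orientation: [0.0, -3.141, 0.001]
contact_force: [1.4, -0.2, 0.0]
grip_width: -0.0002
clock: 1.3
tcp_pos: [0.4295, 0.2852, 0.2312]
orientation: [0.018, 3.14, -0.005]
contact_force: [0.0, 1.0, -0.4]
grip_width: 0.0004
gripper_force: 0.0
```

```bash
python3 -m crank '[[[-0.95,-4.7,0],[0,0,0]],[[-0.95,-4.7,0],[0,0,0]],[[-0.95,-4.7,0],[0,0,0]],[[-0.95,-4.7,0],[0,0,0]],[[-0.95,-4.7,0],[0,0,0]]]' |head -3
python3 -m crank '[[[-0.95,-4.7,0],[0,0,0]],[[-0.95,-4.7,0],[0,0,0]],[[-0.95,-4.7,0],[0,0,0]],[[-0.95,-4.7,0],[0,0,0]],[[-0.95,-4.7,0],[0,0,0]]]' |head -3
python3 -m crank '[[[0,0,0],[0,0,0]],[[0,0,0],[0,0,0]]]'
```

```text
clock: 1.8
tcp_pos: [0.4728, 0.056, 0.2312]
orientation: [0.001, -3.142, -0.0]
clock: 2.3
tcp_pos: [0.5207, -0.1788, 0.2311]
orientation: [0.002, -3.141, -0.001]
clock: 2.5
tcp_pos: [0.5202, -0.1782, 0.2308]
orientation: [-0.004, -3.141, 0.0]
contact_force: [0.8, 0.0, -0.7]
grip_width: 0.0004
gripper_force: 0.0
```

```bash
python3 -m crank '[[[0,-1,3.7],[0,0,0]],[[0,0,3.7],[0,0,0]],[[0,0,3.7],[0,0,0]],[[0,0,3.7],[0,0,0]],[[0,0,0],[0,0,0]]]' |head -3
python3 -m crank '[[[-1.5,0,0],[0,0,0]],[[-1,0,0],[0,0,0]],[[-0.5,0,0],[0,0,0]],[[0,0,0],[0,0,0]],[[0,0,0],[0,0,0]]]'
```

```text
clock: 3.0
tcp_pos: [0.5172, -0.1839, 0.079]
orientation: [0.005, -3.132, -0.005]
clock: 3.5
tcp_pos: [0.5505, -0.1874, 0.0839]
orientation: [-0.001, 3.141, 0.0]
contact_force: [-0.4, -0.2, -0.0]
grip_width: 0.0002
gripper_force: 0.0
```

```bash
python3 -m crank '[[[-0.2,0,0],[0,0,0]],[[-0.2,0,0],[0,0,0]],[[-0.2,0,0],[0,0,0]],[[-0.2,0,0],[0,0,0]],[[0,0,0],[0,0,0]]]'
```

```text
clock: 4.0
tcp_pos: [0.5589, -0.1875, 0.0833]
orientation: [-0.001, 3.141, -0.0]
contact_force: [-0.6, 0.3, -0.9]
grip_width: 0.0002
gripper_force: 0.0
```

```bash
python3 -m crank '[[[-0.2,0,0],[0,0,0]],[[-0.2,0,0],[0,0,0]],[[-0.2,0,0],[0,0,0]],[[0,0,0],[0,0,0]],[[0,0,0],[0,0,0]]]'
```

```text
clock: 4.5
tcp_pos: [0.5646, -0.1875, 0.0832]
orientation: [0.0, -3.142, -0.0]
contact_force: [-0.2, 0.2, -1.0]
grip_width: -0.0001
gripper_force: 0.0
```

```bash
python3 -m crank '[[[-0.1,0,0],[0,0,0]],[[-0.1,0,0],[0,0,0]],[[-0.1,0,0],[0,0,0]],[[0,0,0],[0,0,0]],[[0,0,0],[0,0,0]]]'
```

```text
clock: 5.0
tcp_pos: [0.5671, -0.1877, 0.0832]
orientation: [-0.0, -3.141, -0.0]
contact_force: [-2.1, 0.2, 1.6]
grip_width: 0.0001
gripper_force: 1.2
```

```bash
python3 -m crank '[[[-0.1,0,0],[0,0,0]],[[-0.1,0,0],[0,0,0]],[[-0.1,0,0],[0,0,0]],[[0,0,0],[0,0,0]],[[0,0,0],[0,0,0]]]'
```

```text
clock: 5.5
tcp_pos: [0.569, -0.1878, 0.0832]
orientation: [-0.001, -3.139, -0.001]
contact_force: [-7.2, 0.0, 4.8]
grip_width: -0.0004
gripper_force: 3.2
```

```bash
python3 -m crank '[[[-0.1,0,0],[0,0,0]],[[-0.1,0,0],[0,0,0]],[[0,0,0],[0,0,0]],[[0,0,0],[0,0,0]]]'
```

```text
clock: 5.9
tcp_pos: [0.5708, -0.1879, 0.0832]
orientation: [-0.001, -3.139, -0.001]
contact_force: [-7.1, 0.2, 5.7]
grip_width: 0.0
gripper_force: 3.4
```

```bash
python3 -m crank '[[[-0.1,0,0],[0,0,0]],[[-0.1,0,0],[0,0,0]],[[0,0,0],[0,0,0]],[[0,0,0],[0,0,0]]]'
```

```text
clock: 6.3
tcp_pos: [0.5728, -0.188, 0.0832]
orientation: [-0.001, -3.139, -0.001]
contact_force: [-6.8, 0.0, 6.6]
grip_width: -0.0002
gripper_force: 3.5
```

```bash
python3 -m crank '[[[-0.1,0,0],[0,0,0]],[[0,0,0],[0,0,0]],[[0,0,0],[0,0,0]]]'
```

```text
clock: 6.6
tcp_pos: [0.5737, -0.1881, 0.0832]
orientation: [-0.001, -3.138, -0.0]
contact_force: [-6.7, -1.2, 5.3]
grip_width: -0.0001
gripper_force: 3.5
```

```bash
python3 -m crank '[[[0.5,0,0],[0,0,0]],[[1,0,0],[0,0,0]],[[1.5,0,0],[0,0,0]],[[2,0,0],[0,0,0]],[[2,0,0],[0,0,0]]]'|head -4
python3 -m crank '[[[2,0,0],[0,0,0]],[[2,0,0],[0,0,0]],[[2,0,0],[0,0,0]],[[0,0,0],[0,0,0]],[[0,0,0],[0,0,0]]]'
python3 - <<'E'
from h import *
p,d=optics.grab_frame("scene");X=cloud("scene",d)
cv2.imwrite("pics/s1.png",cv2.resize(cv2.cvtColor(p[110:290,150:370],cv2.COLOR_RGB2BGR),None,fx=3.3,fy=3.3))
E
```

```text
clock: 7.1
tcp_pos: [0.505, -0.1873, 0.0833]
orientation: [-0.001, 3.14, -0.0]
contact_force: [0.8, -0.5, 0.0]
clock: 7.6
tcp_pos: [0.4461, -0.1875, 0.0836]
orientation: [-0.0, 3.14, -0.0]
contact_force: [0.4, 0.0, -0.5]
grip_width: 0.0002
gripper_force: 0.0
```

View pics/s1.png

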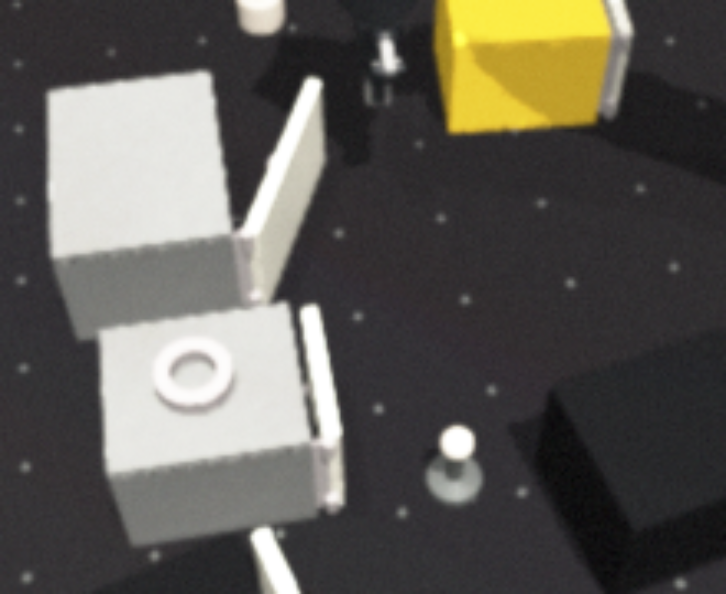

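The door is ajar: free edge at crop (315,80), hinge at (245,240). The narrow cabinet is still shut. Next I go round the free edge and in behind the door.

```bash
python3 -m crank '[[[0,-3.3,0],[0,0,0]],[[0,-3.3,0],[0,0,0]],[[-4,0,0],[0,0,0]],[[-4,0,0],[0,0,0]],[[-4,0,0],[0,0,0]]]'|head -4
python3 -m crank '[[[0,0,0],[0,0,0]],[[0,3,0],[0,0,0]],[[0,3,0],[0,0,0]],[[0,2,0],[0,0,0]],[[0,0,0],[0,0,0]]]'
python3 - <<'E'
from h import *
p,d=optics.grab_frame("scene")
cv2.imwrite("pics/s2.png",cv2.resize(cv2.cvtColor(p[110:290,150:370],cv2.COLOR_RGB2BGR),None,fx=3.3,fy=3.3))
E
```

```text
clock: 8.15
tcp_pos: [0.5683, -0.2537, 0.0833]
orientation: [-0.0, 3.14, -0.0]
contact_force: [-0.7, 0.4, 0.1]
clock: 8.65
tcp_pos: [0.5665, -0.1692, 0.0828]
orientation: [0.009, -3.141, -0.003]
contact_force: [-0.6, 0.7, 0.3]
grip_width: -0.0002
gripper_force: 0.0
```

View pics/s2.png

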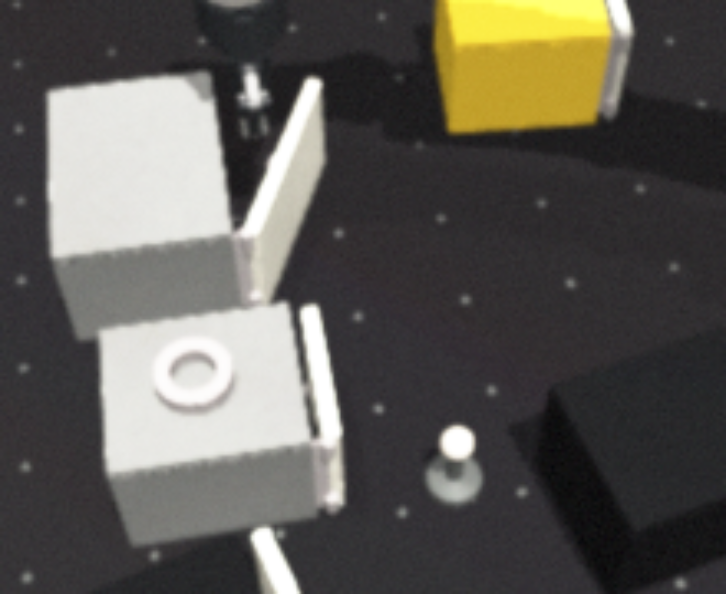

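The finger, at crop (250,105), is behind the door and clear of both door and body. Now I push along the arc.

```bash
python3 -m crank '[[[0.9,0.9,0],[0,0,0]],[[0.9,0.9,0],[0,0,0]],[[1.4,0.8,0],[0,0,0]],[[1.4,0.8,0],[0,0,0]],[[1.4,0.8,0],[0,0,0]]]'|head -4
python3 -m crank '[[[0.9,1,0],[0,0,0]],[[0.9,1,0],[0,0,0]],[[0.9,1,0],[0,0,0]],[[0.6,1.2,0],[0,0,0]],[[0.6,1.2,0],[0,0,0]]]' | head -4
python3 -m crank '[[[0.6,1.2,0],[0,0,0]],[[0.25,1.3,0],[0,0,0]],[[0.25,1.0,0],[0,0,0]],[[0,0.6,0],[0,0,0]],[[0,0,0],[0,0,0]]]'
python3 - <<'E'
from h import *
p,d=optics.grab_frame("scene")
cv2.imwrite("pics/s3.png",cv2.resize(cv2.cvtColor(p[110:290,150:370],cv2.COLOR_RGB2BGR),None,fx=3.3,fy=3.3))
E
```

```text
clock: 9.2
tcp_pos: [0.5047, -0.1316, 0.0835]
orientation: [0.002, 3.141, -0.0]
contact_force: [1.7, 0.4, -0.6]
clock: 9.7
tcp_pos: [0.4663, -0.0766, 0.0834]
orientation: [-0.0, 3.141, 0.0]
contact_force: [0.8, -0.6, -0.2]
clock: 10.2
tcp_pos: [0.4554, -0.0355, 0.0832]
orientation: [0.003, -3.141, -0.0]
contact_force: [-0.7, -0.3, -0.2]
grip_width: 0.0002
gripper_force: 0.0
```

View pics/s3.png

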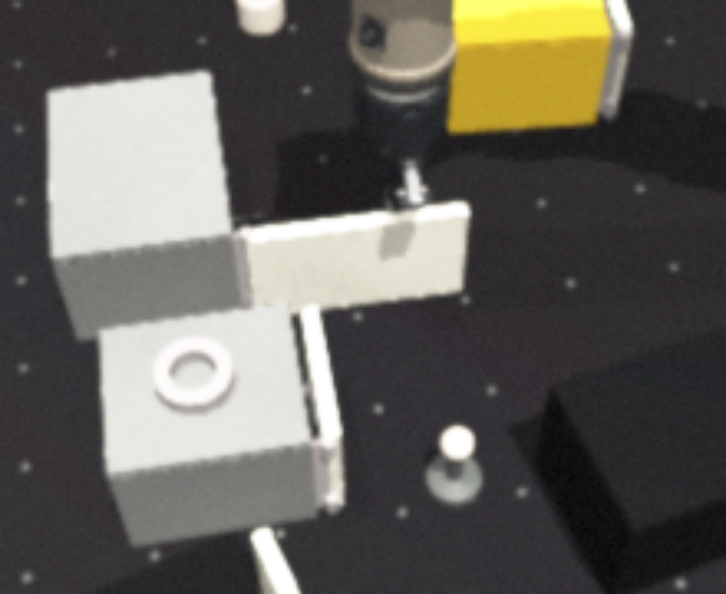

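The door, crop (245,240) to (468,205), is about square. I'll push slightly further, then retreat.

```bash
python3 -m crank '[[[0,0.7,0],[0,0,0]],[[0,0.6,0],[0,0,0]],[[0,0,0],[0,0,0]],[[0,0,0],[0,0,0]]]'|head -4
python3 -m crank '[[[0,-1,0],[0,0,0]],[[0,-2.5,0],[0,0,0]],[[0,-3,0],[0,0,0]],[[0,-3,0],[0,0,0]],[[0,0,0],[0,0,0]]]'|head -4
python3 -m crank '[[[0,-2,-4],[0,0,0]],[[0,-2,-4],[0,0,0]],[[0,-2,-4],[0,0,0]],[[0,0,0],[0,0,0]],[[0,0,0],[0,0,0]]]'
python3 - <<'E'
from h import *
p,d=optics.grab_frame("scene");X=cloud("scene",d)
m=(X[...,0]>.41)&(X[...,0]<.57)&(X[...,1]>-.1)&(X[...,1]<.06)&(X[...,2]>.105)&(X[...,2]<.12)
q=X[m];k=np.polyfit(q[:,0],q[:,1],1);print(len(q),q.min(0).round(3),q.max(0).round(3),"angle",np.pi/2-np.arctan(k[0]),"yaw -0.02 -> rel",np.pi/2-np.arctan(k[0])+.02)
cv2.imwrite("pics/s4.png",cv2.resize(cv2.cvtColor(p,cv2.COLOR_RGB2BGR),None,fx=1.5,fy=1.5))
E
```

```text
clock: 10.65
tcp_pos: [0.4555, -0.0234, 0.0832]
orientation: [0.001, -3.141, -0.0]
contact_force: [-0.4, -0.9, 0.3]
clock: 11.15
tcp_pos: [0.455, -0.1238, 0.0836]
orientation: [0.011, 3.141, -0.003]
contact_force: [-0.6, -0.1, 0.6]
clock: 11.65
tcp_pos: [0.4558, -0.179, 0.2039]
orientation: [0.001, 3.14, 0.0]
contact_force: [0.4, 0.3, -0.4]
grip_width: 0.0
gripper_force: 0.0
301 [ 0.41  -0.021  0.105] [0.57  0.011 0.119] angle 1.6964023310266925 yaw -0.02 -> rel 1.7164023310266925
```

View pics/s4.png

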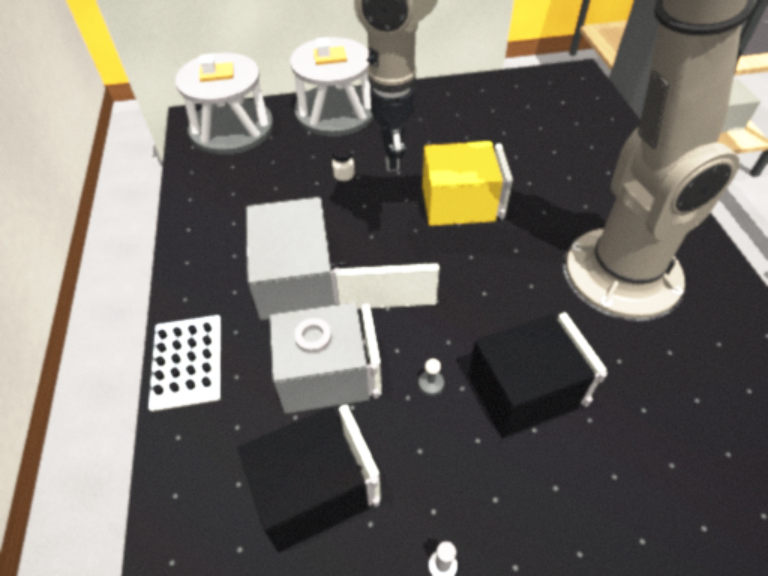

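The door stands open at about 1.7 rad, px (335,270) to (437,265). The narrow cabinet is shut, the loose things are in place and the arm is clear.

```bash
python3 -c "
from bench import r
print(r.hand_in())"
```

```text
the job is handed in; nothing more can be done
None
```

I opened the wide cabinet's door to about 1.7 rad by press, release and a push from behind, left the narrow cabinet shut and the loose things in place, and handed the job in at about 12 s.

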